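# Bar the vacuum pump over compression and lock its shaft

## Task

Park the little vacuum pump for transport: take the crank knob and turn the flywheel round slowly by hand until you feel the compression build to its peak and fall away, stop just past it where the wheel stands by itself, and let go. Then press the shaft-lock button beside the flywheel fully home so that it stays down; it only goes in at that place, so never force it. Leave the beaker, the vial and the tape roll where they are.

Things in the scene. Friction and masses are not known exactly. Their poses are not given: they have to be found in the camera images.
- pump: Grey single-cylinder vacuum pump, fixed to the bench, 142 x 294 mm, 70 mm high without flywheel. Origin on the bench under the flywheel's shaft; z up along the shaft, -y towards the finned cylinder head, +y towards the lock housing (64 x 46 mm, 105 mm high). At one hidden place of the turn its piston resists; the knob's position tells nothing about that place.
- shaft_axis (a point): Point on the flywheel's upright axis at the height of its top face, 92 mm above the bench (a nut on the axis reaches 98 mm). The wheel turns either way without end, with a steady friction of about 1.2 N at the crank knob. Turning clockwise seen from above, the compression place lies 0.9 to 3.5 rad ahead of the start.
- flywheel: Dark steel disc, 65 mm radius, 14 mm thick; origin on the axis at its underside, 78 mm above the bench; x axis towards the crank knob. At the compression place the push needed at the knob rises by some 7 to 10 N and within about 0.4 rad falls back by more than half; there begins a rest about 0.45 rad wide where the wheel stands when let go. Beyond it, it runs on; before the peak it falls back.
- knob_middle (a point): Middle of the crank knob, where to grip it: a black upright round knob, 20 mm across, from 95 to 141 mm above the bench, on the flywheel 50 mm from the axis; this point is 122 mm above the bench. The knob spins freely on its own pin, so a gripper can carry it round the circle without turning itself.
- lock_button: Shaft-lock button: black, round, 22 mm across, 135 mm from the axis on the pump's +y side, 13 mm proud of its housing when out. Origin 16 mm below its top. Travels 10 mm straight down against about 2.5 N of friction and stays where left. With the shaft in its rest (0.2 rad either side of its middle) it goes fully home and locks the shaft; elsewhere it strikes a closed ring after 2 mm.
- lock_button_top (a point): Middle of the button's top face; 118 mm above the bench when out, 108 mm when fully home.
- small_beaker: Bystander: small glass beaker, 66 x 57 mm, 69 mm high, standing loose behind the pump; origin under its middle.
- red_cap_vial: Bystander: small white bottle with a red cap, 32 mm across, 75 mm high, standing loose behind the pump; origin under its middle.
- black_tape: Bystander: roll of black tape, 51 mm across, 19 mm high, lying loose in front of the pump; origin under its middle.

How it is judged:
By the outcome, as a careful person would: the job done as asked, in the order asked, and still so for the second after the job is handed in, with the robot touching nothing.
It also fails if it takes over 64 s, if anything falls off the work surface, if the arm or the gripper's body presses on something with over 40 N, if the wrist force passes 120 N, or if a joint passes its speed limit or range.

## Robot

A 7-joint arm with a two-finger parallel gripper is mounted at the origin on a cart in front of the work surface, level with it; the furniture and walls round the work are solid. World frame = base frame: x ahead of the robot, y to its left, z up, the work surface at z = 0. Lengths are in m, angles in rad, forces in N, time in s.
With the tool pointing down it reaches from about 0.425 to 0.925 m from the base axis. Payload 6.8 kg.
Tool frame: the origin (TCP) lies on the centre line of the jaws, within the pads' length; the fingertips stand 17 mm ahead of it and the grasp point (between the pads) lies 2 mm behind it; z points along the fingers, x is the direction in which the jaws open and shut, and the axes are right-handed (so a half turn about z gives the same grasp; the last joint's range is limited). The gripper opens to 85 mm and grips with 20 to 120 N. Pads are 22 mm wide; open, the fingers measure 114 mm over their backs; the gripper's body (76 mm by 85 mm) begins 54 mm behind the grasp point. The pads swing forward as they close: fully open they stand 13 mm farther back than shut.
Start: joints at [-1.409, 0.477, 0.022, 1.555, -0.011, 1.109, -0.083], TCP at [0.18, 0.651, 0.248] pointing down, gripper open.
Joint ranges: [-2.96, 2.96], [-0.34, 2.1], [-1.41, 1.46], [0.24, 2.44], [-1.37, 4.51], [0.17, 1.92], [-2.96, 2.96]. Speed limits (rad/s): [2.39, 2.39, 3.14, 3.14, 3.14, 3.14, 3.14].

## Interface

Orientations are given as a rotation vector (axis times angle).
In Python, from bench import r gives the robot as it stands.
- The arm moves only by the tool arm_command, never from a script. Its argument "increments" is a list of rows, each a list of 3 entries, a list of its own where there are three numbers: the shift along the world's x, y, z in m, then the turn, a rotation vector about the world's x, y, z in rad, then the opening in per cent of the stroke, from 0 (shut) to 100 (fully open). A call has 1 to 10 rows; each row is the pose to reach, as a shift and turn from the pose commanded when the call began; what a row does not reach only later rows make up. A row lasts 1/10 s, in which the tool goes at most 50 mm and 8.59 degrees, less where a joint would pass 70% of its speed; a pose out of reach is approached as far as the arm can. A call with a gripper value outside its range is refused whole. The fingers move at their own pace and stop on an object; "newtons" is the grip in N (left out, the last holds). Time passes only in rows, so rows that repeat a pose let the fingers close. It gives the time, the measured TCP pose, the force and the opening at its end, in the units of the state.
- r.get_obs(): the state, without advancing time (a new reading comes with each control period).
- r.grab_frame(name): name is "side" or "top" or "wrist"; returns the picture (400x640x3 uint8, blue, green, red); there is no depth.
- r.camera_model(name): a dict with "camera_matrix" (3x3 intrinsics, pixels), "camera_from_world" (4x4, takes a point from world to camera coordinates). Camera axes: x right, y down, z forward; pixel columns grow to the right and rows downward; lengths in m; the calibration is good to about 2 mm. The wrist camera is an equidistant fisheye: a pixel r from the principal point sees the ray r / f radians off the axis. A picture is of the moment at which its call begins: read the wrist's pose just before it. camera_model takes no time and is no camera call; for the wrist camera it gives the pose at the moment of the call.
- r.hand_in(): hands the job in, once; it reports no verdict.
The state is a dict: "clock": time; "joints": joint angles; "qvel": joint speeds; "tau": joint torques, N m; "tcp_pos": TCP position; "orientation": TCP orientation; "contact_force": force on the tool from outside, world axes, zero at the start; "moment": the same for the moment, N m; "grip_width": finger opening in m.
Only numpy, scipy, OpenCV 4.12 (cv2) and the standard library are available. Lean on these libraries where they do the work, as an engineer would, in place of code of your own. Each camera call takes 0.05 s, during which the arm holds its last target. There are 200 camera calls.

## Working session

There is one attempt and no reset: what is moved stays moved. The work goes in short steps, Python scripts to look and compute and a tool call to move; the robot and the scene stay as the last step left them, time stands still between calls to the robot, and variables do not carry over. Pictures are saved under pics/ and viewed, about 8 in all and at most 12, crops included, and the job is handed in when it is done.

Besides the shell and the picture viewer there is one more tool, called after "Request:" in YAML: its name, and indented under it one key for each argument. arm_command: Moves the arm, as the interface text tells. Its arguments: {"type":"object","properties":{"increments":{"type":"array","items":{"type":"array"}},"newtons":{"type":"number"}},"required":["increments"]}

```bash
mkdir -p pics; ls; cat > h.py <<'E'
import numpy as np, cv2
from bench import r
def ray(name,u,v,m=None):
    m=m or r.camera_model(name); K=np.array(m["camera_matrix"]); T=np.array(m["camera_from_world"])
    x=(u-K[0,2])/K[0,0]; y=(v-K[1,2])/K[1,1]
    if name=="wrist":
        t=np.hypot(x,y); d=np.array([x/t*np.sin(t),y/t*np.sin(t),np.cos(t)]) if t>0 else np.array([0,0,1.])
    else: d=np.array([x,y,1.])
    R=T[:3,:3]; return -R.T@T[:3,3], R.T@d
def plane(name,u,v,z,m=None):
    o,d=ray(name,u,v,m); return o+d*(z-o[2])/d[2]
def proj(name,p,m=None):
    m=m or r.camera_model(name); K=np.array(m["camera_matrix"]); T=np.array(m["camera_from_world"])
    c=T[:3,:3]@np.array(p)+T[:3,3]; q=c[:2]/c[2]
    if name=="wrist":
        n=np.hypot(c[0],c[1]); q=c[:2]/n*np.arctan2(n,c[2])
    return K[0,0]*q[0]+K[0,2],K[1,1]*q[1]+K[1,2]
E
python3 - <<'E'
from h import *
print(r.get_obs())
for n in("top","side"): cv2.imwrite(f"pics/{n}0.png",r.grab_frame(n)); o,d=ray(n,320,200); print(n,o,d)
E
```

```text
pics
{'clock': 0.0, 'joints': array([-1.40913413,  0.47781361,  0.02238308,  1.55644726, -0.01152424,
        1.10930842, -0.08309646]), 'qvel': array([ 0.00079914,  0.00026551, -0.00176846,  0.00163879,  0.00079943,
        0.00182757, -0.00087697]), 'tau': array([-3.84538034e-04, -5.96440673e+01,  1.60731889e+00, -2.81200522e+01,
        1.23940801e-02,  9.39641468e-03,  6.59573004e-06]), 'tcp_pos': array([0.17977068, 0.6500376 , 0.24731924]), 'orientation': array([ 2.49903557e+00,  1.90176995e+00, -2.17326185e-03]), 'contact_force': array([ 0.8607131 , -0.23450713,  0.25205293]), 'moment': array([-0.00658912, -0.01854929,  0.0051507 ]), 'grip_width': 0.08533687257383299}
top [0.38824171 0.05118468 0.94374349] [ 0.20506537  0.00946776 -0.97872157]
side [0.48098328 0.82304544 0.45021698] [ 0.09236181 -0.91328016 -0.39687277]
```

View pics/top0.png

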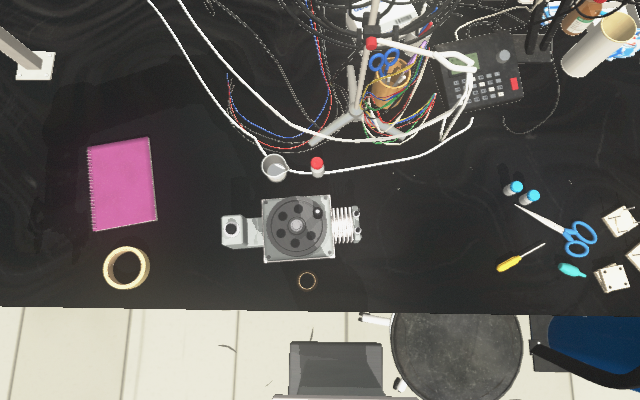

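View pics/side0.png

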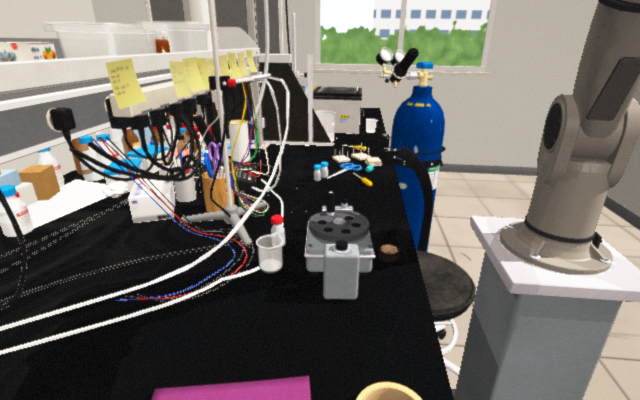

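Top view (up is +x, left is +y): wheel about (297,226), knob about (318,212), button about (231,229), beaker (274,167), vial (317,167), tape (307,281). The side view shows the button housing nearest the camera at (341,250), with the knob mostly behind the wheel.

```bash
python3 - <<'E'
from h import *
im=cv2.imread("pics/top0.png")[150:300,200:380]
cv2.imwrite("pics/c0.png",cv2.resize(im,None,fx=4,fy=4,interpolation=cv2.INTER_CUBIC))
for n,u,v,z in(("axis",297,226,.098),("knob",318,212,.141),("btn",231,229,.118)): print(n,plane("top",u,v,z).round(4))
E
```

```text
axis [0.5087 0.107  0.098 ]
knob [0.5316 0.0626 0.141 ]
btn [0.4976 0.2414 0.118 ]
```

View pics/c0.png

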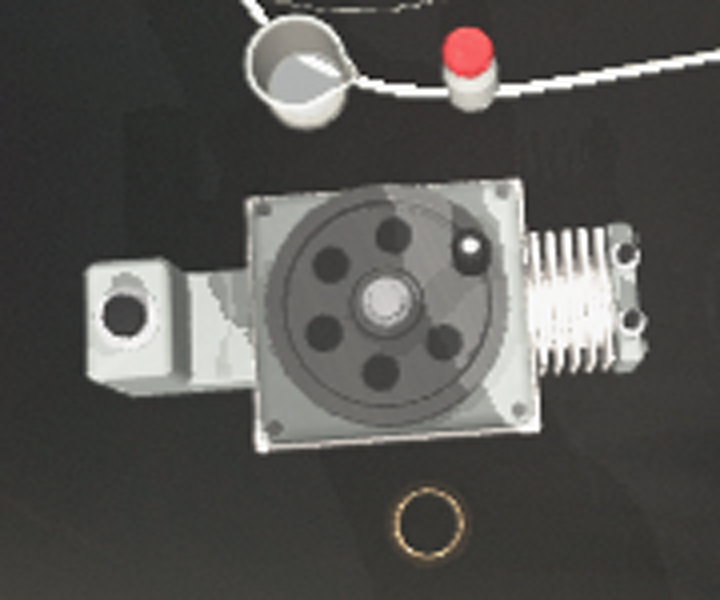

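Request:
arm_command:
  increments:
    - [[0.353,-0.587,0],[0,0,0],100]
    - [[0.353,-0.587,0],[0,0,0],100]
    - [[0.353,-0.587,0],[0,0,0],100]
    - [[0.353,-0.587,0],[0,0,0],100]
    - [[0.353,-0.587,0],[0,0,0],100]
    - [[0.353,-0.587,0],[0,0,0],100]
    - [[0.353,-0.587,0],[0,0,0],100]
    - [[0.353,-0.587,0],[0,0,0],100]
    - [[0.353,-0.587,0],[0,0,0],100]
    - [[0.353,-0.587,0],[0,0,0],100]

```text
clock: 1.1
tcp_pos: [0.4381, 0.2201, 0.2483]
orientation: [-2.5, -1.903, 0.0]
contact_force: [0.4, 1.0, 1.2]
grip_width: 0.0847
```

Request:
arm_command:
  increments:
    - [[0.095,-0.156,0],[0,0,0],55]
    - [[0.095,-0.156,0],[0,0,0],55]
    - [[0.095,-0.156,0],[0,0,0],55]
    - [[0.095,-0.156,0],[0,0,0],55]
    - [[0.095,-0.156,0],[0,0,0],55]
    - [[0.095,-0.156,0],[0,0,0],55]
    - [[0.095,-0.156,0],[0,0,0],55]

```text
clock: 1.8
tcp_pos: [0.5319, 0.0675, 0.248]
orientation: [-2.497, -1.904, 0.001]
contact_force: [-0.3, 0.2, 0.3]
grip_width: 0.0469
```

```bash
python3 - <<'E'
from h import *
m=r.camera_model("wrist"); im=r.grab_frame("wrist"); cv2.imwrite("pics/w1.png",im)
import json; json.dump({k:np.array(v).tolist() for k,v in m.items() if k in("camera_matrix","camera_from_world")},open("w1.json","w"))
o=r.get_obs(); print(o["clock"],o["tcp_pos"],o["joints"].round(2),o["contact_force"],o["grip_width"])
for p in((.5105,.1085,.098),(.533,.0635,.141),(.4976,.2414,.118)): print(proj("wrist",p,m))
E
```

```text
1.85 [0.53187027 0.06771183 0.24802863] [-0.54  0.25  0.36  1.91 -0.11  1.    1.17] [-0.01361101 -0.82906273  0.05420407] 0.04688961792023381
(np.float64(356.2847062172796), np.float64(154.7689930236626))
(np.float64(313.87109859950573), np.float64(204.44081622384377))
(np.float64(493.3621598353866), np.float64(111.16502887978285))
```

View pics/w1.png

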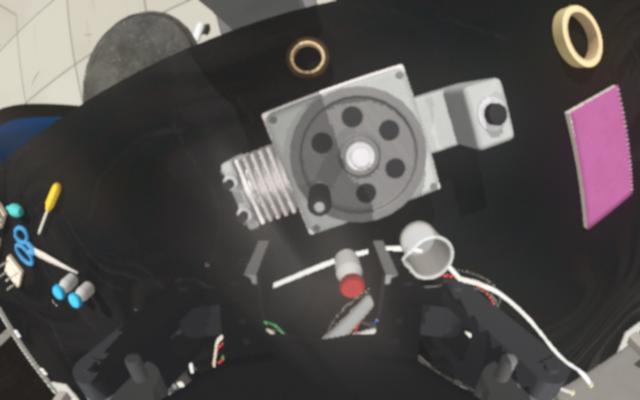

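Wrist view: knob top about (319,207), nut (359,156), button top (494,112), with the fingers bracketing the vial image at about (260,260) and (385,260). The projections agree within 5 px.

```bash
python3 - <<'E'
from h import *
import json; m=json.load(open("w1.json"))
a=plane("wrist",359,156,.098,m);k=plane("wrist",319,207,.141,m);b=plane("wrist",494,112,.118,m)
print(a,k,b,np.hypot(*(k-a)[:2]),np.hypot(*(b-a)[:2]),np.array(m["camera_matrix"]))
a=plane("top",296.25,225,.098);k=plane("top",317.5,211,.141);b=plane("top",231.25,229,.118)
print(a,k,b,np.hypot(*(k-a)[:2]),np.hypot(*(b-a)[:2]))
E
```

```text
[0.51221521 0.11062103 0.098     ] [0.53610342 0.06684053 0.141     ] [0.49847205 0.24194526 0.118     ] 0.049873624477658626 0.13204138629573697 [[309.70691629   0.         320.49044552]
 [  0.         309.70691629 199.50474761]
 [  0.           0.           1.        ]]
[0.51080085 0.10866051 0.098     ] [0.53368201 0.0636394  0.141     ] [0.49763233 0.24093177 0.118     ] 0.050501956846729715 0.13292514859091067
```

Request:
arm_command:
  increments:
    - [[0.003,-0.0025,-0.04],[0,0,0],55]
    - [[0.003,-0.0025,-0.08],[0,0,0],55]
    - [[0.003,-0.0025,-0.11],[0,0,0],55]
    - [[0.003,-0.0025,-0.127],[0,0,0],55]
    - [[0.003,-0.0025,-0.127],[0,0,0],55]
    - [[0.003,-0.0025,-0.127],[0,0,0],55]
    - [[0.003,-0.0025,-0.127],[0,0,0],55]

```text
clock: 2.55
tcp_pos: [0.5364, 0.0643, 0.1226]
orientation: [2.499, 1.903, 0.003]
contact_force: [0.4, -0.3, -0.4]
grip_width: 0.047
```

Request:
arm_command:
  increments:
    - [[0,0,0],[0,0,0],0]
    - [[0,0,0],[0,0,0],0]
    - [[0,0,0],[0,0,0],0]
    - [[0,0,0],[0,0,0],0]
    - [[0,0,0],[0,0,0],0]
    - [[0,0,0],[0,0,0],0]
    - [[0,0,0],[0,0,0],0]
    - [[0,0,0],[0,0,0],0]
  newtons: 50

```text
clock: 3.35
tcp_pos: [0.5362, 0.0644, 0.1225]
orientation: [-2.5, -1.903, -0.003]
contact_force: [-1.3, 1.7, 6.9]
grip_width: 0.0187
```

```bash
cat >> h.py <<'E'
TH0=-1.075;R=.05
def rows(a,b,n):
    p=lambda f:R*np.array([np.cos(TH0-f),np.sin(TH0-f)])
    print(a,b,[(p(f)-p(a)).round(4).tolist() for f in np.linspace(a,b,n+1)[1:]])
def st(A=(.5115,.1095)):
    o=r.get_obs(); d=o["tcp_pos"][:2]-A; t=np.arctan2(d[1],d[0]); F=o["contact_force"]
    print(round(o["clock"],2),"phi",round((TH0-t)%6.283,3),"r",np.hypot(*d).round(4),"push",(-F[0]*np.sin(t)+F[1]*np.cos(t)).round(2),"rad",(F[:2]@[np.cos(t),np.sin(t)]).round(2),"Fz",F[2].round(1),"w",o["grip_width"].round(4),"z",o["tcp_pos"][2].round(4))
E
python3 -c "
from h import *
st()
rows(0,.5,8)
for k in range(15): rows(.5+.2*k,.7+.2*k,5)"
```

```text
Traceback (most recent call last):
  File "h.py", line 24, in st
    print(round(o["clock"],2),"phi",round((TH0-t)%6.283,3),"r",np.hypot(*d).round(4),"push",(-F[0]*np.sin(t)+F[1]*np.cos(t)).round(2),"rad",(F[:2]@[np.cos(t),np.sin(t)]).round(2),"Fz",F[2].round(1),"w",o["grip_width"].round(4),"z",o["tcp_pos"][2].round(4))
                                                                                                                                                                                                          ^^^^^^^^^^^^^^^^^^^^^
AttributeError: 'float' object has no attribute 'round'
```

```bash
sed -i 's/o\["grip_width"\].round(4)/round(o["grip_width"],4)/' h.py
python3 -c "
from h import *
st()
rows(0,.5,8)
for k in range(15): rows(.5+.2*k,.7+.2*k,5)"
```

```text
3.35 phi 6.277 r 0.0514 push -0.3 rad -2.11 Fz 6.9 w 0.0187 z 0.1225
0 0.5 [[-0.0028, -0.0014], [-0.0057, -0.0026], [-0.0086, -0.0037], [-0.0116, -0.0045], [-0.0147, -0.0052], [-0.0178, -0.0057], [-0.0209, -0.0059], [-0.024, -0.006]]
0.5 0.7 [[-0.002, 0.0], [-0.004, 0.0002], [-0.006, 0.0004], [-0.008, 0.0007], [-0.0099, 0.001]]
0.7 0.8999999999999999 [[-0.0019, 0.0004], [-0.0039, 0.001], [-0.0058, 0.0016], [-0.0077, 0.0022], [-0.0095, 0.003]]
0.9 1.1 [[-0.0018, 0.0008], [-0.0036, 0.0017], [-0.0054, 0.0027], [-0.0071, 0.0037], [-0.0087, 0.0048]]
1.1 1.3 [[-0.0016, 0.0012], [-0.0032, 0.0024], [-0.0047, 0.0037], [-0.0062, 0.0051], [-0.0076, 0.0065]]
1.3 1.5 [[-0.0014, 0.0015], [-0.0027, 0.003], [-0.0039, 0.0046], [-0.0051, 0.0062], [-0.0062, 0.0078]]
1.5 1.7 [[-0.001, 0.0017], [-0.002, 0.0035], [-0.0029, 0.0052], [-0.0037, 0.0071], [-0.0045, 0.0089]]
1.7000000000000002 1.9000000000000001 [[-0.0007, 0.0019], [-0.0013, 0.0038], [-0.0018, 0.0057], [-0.0023, 0.0077], [-0.0026, 0.0096]]
1.9000000000000001 2.1 [[-0.0003, 0.002], [-0.0005, 0.004], [-0.0006, 0.006], [-0.0007, 0.008], [-0.0007, 0.01]]
2.1 2.3 [[0.0001, 0.002], [0.0003, 0.004], [0.0006, 0.006], [0.0009, 0.0079], [0.0013, 0.0099]]
2.3 2.5 [[0.0005, 0.0019], [0.0011, 0.0039], [0.0017, 0.0057], [0.0025, 0.0076], [0.0033, 0.0094]]
2.5 2.7 [[0.0009, 0.0018], [0.0018, 0.0036], [0.0028, 0.0053], [0.0039, 0.007], [0.0051, 0.0086]]
2.7 2.9000000000000004 [[0.0012, 0.0016], [0.0025, 0.0031], [0.0038, 0.0046], [0.0052, 0.006], [0.0067, 0.0074]]
2.9000000000000004 3.1000000000000005 [[0.0015, 0.0013], [0.0031, 0.0026], [0.0047, 0.0038], [0.0063, 0.0049], [0.008, 0.0059]]
3.1 3.3 [[0.0017, 0.001], [0.0035, 0.0019], [0.0053, 0.0028], [0.0072, 0.0035], [0.009, 0.0042]]
3.3000000000000003 3.5 [[0.0019, 0.0006], [0.0038, 0.0012], [0.0058, 0.0016], [0.0077, 0.002], [0.0097, 0.0023]]
```

Request:
arm_command:
  increments:
    - [[-0.0028,-0.0014,0],[0,0,0],0]
    - [[-0.0057,-0.0026,0],[0,0,0],0]
    - [[-0.0086,-0.0037,0],[0,0,0],0]
    - [[-0.0116,-0.0045,0],[0,0,0],0]
    - [[-0.0147,-0.0052,0],[0,0,0],0]
    - [[-0.0178,-0.0057,0],[0,0,0],0]
    - [[-0.0209,-0.0059,0],[0,0,0],0]
    - [[-0.024,-0.006,0],[0,0,0],0]

```text
clock: 4.15
tcp_pos: [0.5129, 0.0594, 0.1225]
orientation: [2.499, 1.904, 0.007]
contact_force: [1.0, 6.0, 4.4]
grip_width: 0.0187
```

```bash
python3 -c "from h import *; st()"
```

```text
4.15 phi 0.467 r 0.0501 push 1.17 rad -5.97 Fz 4.4 w 0.0187 z 0.1225
```

Request:
arm_command:
  increments:
    - [[-0.002,0,0],[0,0,0],0]
    - [[-0.004,0.0002,0],[0,0,0],0]
    - [[-0.006,0.0004,0],[0,0,0],0]
    - [[-0.008,0.0007,0],[0,0,0],0]
    - [[-0.0099,0.001,0],[0,0,0],0]

```text
clock: 4.65
tcp_pos: [0.5035, 0.0606, 0.1225]
orientation: [2.498, 1.904, 0.008]
contact_force: [2.6, 6.3, 4.4]
grip_width: 0.0187
```

```bash
python3 -c "from h import *; st()"
```

```text
4.65 phi 0.659 r 0.0495 push 1.53 rad -6.61 Fz 4.4 w 0.0187 z 0.1225
```

Request:
arm_command:
  increments:
    - [[-0.0019,0.0006,0],[0,0,0],0]
    - [[-0.0039,0.0014,0],[0,0,0],0]
    - [[-0.0058,0.0022,0],[0,0,0],0]
    - [[-0.0077,0.0029,0],[0,0,0],0]
    - [[-0.0095,0.0037,0],[0,0,0],0]

```text
clock: 5.15
tcp_pos: [0.4942, 0.0638, 0.1226]
orientation: [2.498, 1.903, 0.008]
contact_force: [2.2, 3.9, 3.1]
grip_width: 0.0187
```

```bash
python3 -c "from h import *; st()"
```

```text
5.15 phi 0.857 r 0.0489 push 0.67 rad -4.41 Fz 3.1 w 0.0187 z 0.1226
```

Request:
arm_command:
  increments:
    - [[-0.0018,0.0008,0],[0,0,0],0]
    - [[-0.0036,0.0017,0],[0,0,0],0]
    - [[-0.0054,0.0027,0],[0,0,0],0]
    - [[-0.0071,0.0037,0],[0,0,0],0]
    - [[-0.0087,0.0048,0],[0,0,0],0]

```text
clock: 5.65
tcp_pos: [0.4858, 0.0685, 0.1225]
orientation: [2.498, 1.902, 0.009]
contact_force: [4.7, 3.8, 1.5]
grip_width: 0.019
```

```bash
python3 -c "from h import *; st()"
```

```text
5.65 phi 1.055 r 0.0484 push 1.97 rad -5.77 Fz 1.5 w 0.019 z 0.1225
```

```bash
sed -i 's/A=(.5115,.1095)/A=(.514,.1097)/' h.py; python3 -c "from h import *; st()"
```

```text
5.65 phi 1.096 r 0.0499 push 1.73 rad -5.84 Fz 1.5 w 0.019 z 0.1225
```

Request:
arm_command:
  increments:
    - [[-0.0014,0.0012,0],[0,0,0],0]
    - [[-0.0027,0.0024,0],[0,0,0],0]
    - [[-0.004,0.0037,0],[0,0,0],0]
    - [[-0.0053,0.0051,0],[0,0,0],0]
    - [[-0.0066,0.0065,0],[0,0,0],0]

```text
clock: 6.15
tcp_pos: [0.479, 0.0744, 0.1225]
orientation: [2.499, 1.902, 0.007]
contact_force: [4.4, 3.0, 6.2]
grip_width: 0.019
```

```bash
python3 -c "from h import *; st()"
```

```text
6.15 phi 1.277 r 0.0498 push 1.03 rad -5.27 Fz 6.2 w 0.019 z 0.1225
```

Request:
arm_command:
  increments:
    - [[-0.0012,0.0015,0],[0,0,0],0]
    - [[-0.0023,0.003,0],[0,0,0],0]
    - [[-0.0034,0.0046,0],[0,0,0],0]
    - [[-0.0045,0.0062,0],[0,0,0],0]
    - [[-0.0055,0.0078,0],[0,0,0],0]

```text
clock: 6.65
tcp_pos: [0.4731, 0.0815, 0.1225]
orientation: [2.499, 1.901, 0.006]
contact_force: [4.0, 0.9, 7.6]
grip_width: 0.019
```

```bash
python3 -c "from h import *; st()"
```

```text
6.65 phi 1.462 r 0.0496 push 1.54 rad -3.74 Fz 7.6 w 0.019 z 0.1225
```

Request:
arm_command:
  increments:
    - [[-0.0008,0.0017,0],[0,0,0],0]
    - [[-0.0017,0.0035,0],[0,0,0],0]
    - [[-0.0025,0.0053,0],[0,0,0],0]
    - [[-0.0032,0.0071,0],[0,0,0],0]
    - [[-0.0039,0.0089,0],[0,0,0],0]

```text
clock: 7.15
tcp_pos: [0.4686, 0.0899, 0.1224]
orientation: [2.5, 1.901, 0.003]
contact_force: [1.1, -1.2, 10.4]
grip_width: 0.0187
```

```bash
python3 -c "from h import *; st()"
```

```text
7.15 phi 1.654 r 0.0495 push 1.5 rad -0.53 Fz 10.4 w 0.0187 z 0.1224
```

Request:
arm_command:
  increments:
    - [[-0.0006,0.0019,0],[0,0,0],0]
    - [[-0.0012,0.0038,0],[0,0,0],0]
    - [[-0.0017,0.0057,0],[0,0,0],0]
    - [[-0.0021,0.0077,0],[0,0,0],0]
    - [[-0.0024,0.0096,0],[0,0,0],0]

```text
clock: 7.65
tcp_pos: [0.4657, 0.0992, 0.1224]
orientation: [2.5, 1.901, 0.002]
contact_force: [-0.1, -1.3, 12.6]
grip_width: 0.0186
```

```bash
python3 -c "from h import *; st()"
```

```text
7.65 phi 1.853 r 0.0494 push 1.25 rad 0.42 Fz 12.6 w 0.0186 z 0.1224
```

Request:
arm_command:
  increments:
    - [[-0.0003,0.002,0.0002],[0,0,0],0]
    - [[-0.0005,0.004,0.0004],[0,0,0],0]
    - [[-0.0006,0.006,0.0006],[0,0,0],0]
    - [[-0.0007,0.008,0.0008],[0,0,0],0]
    - [[-0.0007,0.01,0.001],[0,0,0],0]

```text
clock: 8.15
tcp_pos: [0.4646, 0.1093, 0.1225]
orientation: [2.5, 1.901, 0.0]
contact_force: [1.6, -1.8, 2.2]
grip_width: 0.019
```

```bash
python3 -c "from h import *; st()"
```

```text
8.15 phi 2.058 r 0.0494 push 1.79 rad -1.61 Fz 2.2 w 0.019 z 0.1225
```

Request:
arm_command:
  increments:
    - [[0.0001,0.002,0],[0,0,0],0]
    - [[0.0003,0.004,0],[0,0,0],0]
    - [[0.0006,0.006,0],[0,0,0],0]
    - [[0.0009,0.0079,0],[0,0,0],0]
    - [[0.0013,0.0099,0],[0,0,0],0]

```text
clock: 8.65
tcp_pos: [0.4657, 0.1197, 0.1225]
orientation: [2.5, 1.902, -0.0]
contact_force: [0.6, -1.9, 7.3]
grip_width: 0.0189
```

```bash
python3 -c "from h import *; st()"
```

```text
8.65 phi 2.271 r 0.0494 push 1.7 rad -1.02 Fz 7.3 w 0.0189 z 0.1225
```

Request:
arm_command:
  increments:
    - [[0.0005,0.0019,0],[0,0,0],0]
    - [[0.0011,0.0039,0],[0,0,0],0]
    - [[0.0017,0.0057,0],[0,0,0],0]
    - [[0.0025,0.0076,0],[0,0,0],0]
    - [[0.0033,0.0094,0.0005],[0,0,0],0]

```text
clock: 9.15
tcp_pos: [0.4685, 0.1289, 0.1226]
orientation: [-2.5, -1.902, 0.002]
contact_force: [1.3, -2.2, 0.8]
grip_width: 0.0187
```

```bash
python3 -c "from h import *; st()"
```

```text
9.15 phi 2.466 r 0.0494 push 1.52 rad -2.07 Fz 0.8 w 0.0187 z 0.1226
```

Request:
arm_command:
  increments:
    - [[0.0009,0.0018,0],[0,0,0],0]
    - [[0.0018,0.0036,0],[0,0,0],0]
    - [[0.0028,0.0053,0],[0,0,0],0]
    - [[0.0039,0.007,0],[0,0,0],0]
    - [[0.0051,0.0086,0],[0,0,0],0]

```text
clock: 9.65
tcp_pos: [0.4736, 0.1381, 0.1226]
orientation: [-2.499, -1.902, 0.002]
contact_force: [-1.8, 0.1, 2.4]
grip_width: 0.0185
```

```bash
python3 -c "from h import *; st()"
```

```text
9.65 phi 2.678 r 0.0494 push 0.92 rad 1.51 Fz 2.4 w 0.0185 z 0.1226
```

Request:
arm_command:
  increments:
    - [[0.0012,0.0016,0],[0,0,0],0]
    - [[0.0025,0.0031,0],[0,0,0],0]
    - [[0.0038,0.0046,0],[0,0,0],0]
    - [[0.0052,0.006,0],[0,0,0],0]
    - [[0.0067,0.0074,0],[0,0,0],0]

```text
clock: 10.15
tcp_pos: [0.4792, 0.1447, 0.1225]
orientation: [-2.499, -1.902, 0.006]
contact_force: [-8.3, -2.1, 7.6]
grip_width: 0.0187
```

```bash
python3 -c "
from h import *
st()
for a in np.arange(2.9,4.3,.1): rows(round(a,1),round(a+.1,1),3)"
```

```text
10.15 phi 2.855 r 0.0493 push 7.42 rad 4.35 Fz 7.6 w 0.0187 z 0.1225
2.9 3.0 [[0.0013, 0.0011], [0.0025, 0.0022], [0.0039, 0.0032]]
3.0 3.1 [[0.0014, 0.001], [0.0027, 0.0019], [0.0042, 0.0028]]
3.1 3.2 [[0.0014, 0.0008], [0.0029, 0.0016], [0.0044, 0.0023]]
3.2 3.3 [[0.0015, 0.0007], [0.0031, 0.0013], [0.0046, 0.0019]]
3.3 3.4 [[0.0016, 0.0005], [0.0032, 0.001], [0.0048, 0.0014]]
3.4 3.5 [[0.0016, 0.0004], [0.0033, 0.0007], [0.0049, 0.0009]]
3.5 3.6 [[0.0017, 0.0002], [0.0033, 0.0003], [0.005, 0.0004]]
3.6 3.7 [[0.0017, 0.0], [0.0033, 0.0], [0.005, -0.0001]]
3.7 3.8 [[0.0017, -0.0001], [0.0033, -0.0003], [0.005, -0.0006]]
3.8 3.9 [[0.0016, -0.0003], [0.0033, -0.0006], [0.0049, -0.0011]]
3.9 4.0 [[0.0016, -0.0005], [0.0032, -0.001], [0.0048, -0.0015]]
4.0 4.1 [[0.0015, -0.0006], [0.0031, -0.0013], [0.0046, -0.002]]
4.1 4.2 [[0.0015, -0.0008], [0.0029, -0.0016], [0.0044, -0.0025]]
4.2 4.3 [[0.0014, -0.0009], [0.0028, -0.0019], [0.0041, -0.0029]]
```

Compression is building (push 7.4 N). Finer steps from here.

Request:
arm_command:
  increments:
    - [[0.0013,0.0011,0],[0,0,0],0]
    - [[0.0025,0.0022,0],[0,0,0],0]
    - [[0.0039,0.0032,0],[0,0,0],0]
    - [[0.0039,0.0032,0],[0,0,0],0]

```text
clock: 10.55
tcp_pos: [0.4825, 0.1478, 0.1225]
orientation: [-2.498, -1.901, 0.008]
contact_force: [-9.4, -1.6, 9.1]
grip_width: 0.0185
```

```bash
python3 -c "from h import *; st()"
```

```text
10.55 phi 2.946 r 0.0494 push 8.26 rad 4.8 Fz 9.1 w 0.0185 z 0.1225
```

Request:
arm_command:
  increments:
    - [[0.0014,0.001,0],[0,0,0],0]
    - [[0.0027,0.0019,0],[0,0,0],0]
    - [[0.0042,0.0028,0],[0,0,0],0]
    - [[0.0042,0.0028,0],[0,0,0],0]

```text
clock: 10.95
tcp_pos: [0.4873, 0.1514, 0.1225]
orientation: [-2.498, -1.902, 0.004]
contact_force: [-7.2, 1.1, 5.2]
grip_width: 0.0187
```

```bash
python3 -c "from h import *; st()"
```

```text
10.95 phi 3.069 r 0.0495 push 5.45 rad 4.77 Fz 5.2 w 0.0187 z 0.1225
```

Request:
arm_command:
  increments:
    - [[0.0014,0.0008,0],[0,0,0],0]
    - [[0.0029,0.0016,0],[0,0,0],0]
    - [[0.0044,0.0023,0],[0,0,0],0]
    - [[0.0044,0.0023,0],[0,0,0],0]

```text
clock: 11.35
tcp_pos: [0.4932, 0.1547, 0.1226]
orientation: [-2.498, -1.903, -0.001]
contact_force: [-3.0, 3.9, -1.3]
grip_width: 0.0192
```

```bash
python3 -c "from h import *; st()"
```

```text
11.35 phi 3.205 r 0.0496 push 1.1 rad 4.83 Fz -1.3 w 0.0192 z 0.1226
```

Request:
arm_command:
  increments:
    - [[0.0015,0.0007,0],[0,0,0],0]
    - [[0.0031,0.0013,0],[0,0,0],0]
    - [[0.0046,0.0017,0],[0,0,0],0]
    - [[0.0046,0.0017,0],[0,0,0],0]

```text
clock: 11.75
tcp_pos: [0.4976, 0.1565, 0.1226]
orientation: [-2.498, -1.903, -0.0]
contact_force: [-3.5, 5.1, 0.1]
grip_width: 0.0188
```

```bash
python3 -c "from h import *; st()"
```

```text
11.75 phi 3.3 r 0.0496 push 1.6 rad 5.98 Fz 0.1 w 0.0188 z 0.1226
```

Request:
arm_command:
  increments:
    - [[0.0008,0.0002,0],[0,0,0],0]
    - [[0.0016,0.0004,0],[0,0,0],0]
    - [[0.0024,0.0005,0],[0,0,0],0]
    - [[0.0024,0.0005,0],[0,0,0],0]

```text
clock: 12.15
tcp_pos: [0.4996, 0.1572, 0.1226]
orientation: [-2.497, -1.903, 0.0]
contact_force: [-4.7, 5.1, 1.5]
grip_width: 0.0187
```

```bash
python3 -c "from h import *; st()"
```

```text
12.15 phi 3.343 r 0.0496 push 3.02 rad 6.29 Fz 1.5 w 0.0187 z 0.1226
```

Push peaked about 8.3 N at phi 2.94, fell to friction level by 3.2, and is flat from there. The wheel stands in the rest, so I let go and rise.

Request:
arm_command:
  increments:
    - [[0,0,0],[0,0,0],50]
    - [[0,0,0],[0,0,0],50]
    - [[0,0,0],[0,0,0],50]
    - [[0,0,0],[0,0,0],50]
    - [[0,0,0],[0,0,0],50]
    - [[0,0,0.04],[0,0,0],50]
    - [[0,0,0.08],[0,0,0],50]
    - [[0,0,0.11],[0,0,0],50]
    - [[0,0,0.11],[0,0,0],50]
    - [[0,0,0.11],[0,0,0],50]

```text
clock: 13.15
tcp_pos: [0.5005, 0.1558, 0.2332]
orientation: [2.5, 1.903, 0.002]
contact_force: [0.1, -0.3, -0.3]
grip_width: 0.0428
```

```bash
python3 - <<'E'
from h import *
st(); print(r.get_obs()["tcp_pos"])
m=r.camera_model("wrist"); im=r.grab_frame("wrist"); t=r.grab_frame("top")
import json; json.dump({k:np.array(v).tolist() for k,v in m.items() if k in("camera_matrix","camera_from_world")},open("w2.json","w"))
print([np.round(proj("wrist",p,m)) for p in((.4982,.2425,.118),(.4996,.1572,.141),(.514,.1097,.098))])
cv2.imwrite("pics/w2.png",im)
E
```

```text
13.15 phi 3.352 r 0.048 push -0.0 rad -0.28 Fz -0.3 w 0.0428 z 0.2332
[0.5004656  0.15577618 0.23316865]
[array([420., 169.]), array([320., 206.]), array([273., 219.])]
```

View pics/w2.png

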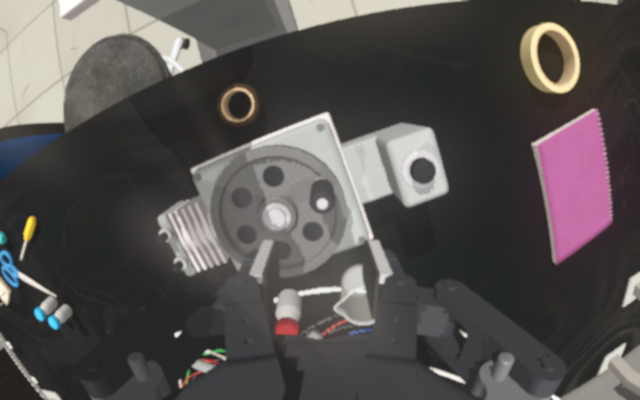

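Wrist view: the knob top is at about (322,204), as expected, so the wheel stood still. Nut about (276,216), button top about (424,171).

```bash
python3 - <<'E'
from h import *
import json; m=json.load(open("w2.json"))
for u,v,z in((276,216,.098),(321,205,.141),(424,171,.118)): print(plane("wrist",u,v,z,m).round(4))
E
```

```text
[0.5116 0.1131 0.098 ]
[0.4993 0.1583 0.141 ]
[0.5006 0.246  0.118 ]
```

Request:
arm_command:
  increments:
    - [[0,0.044,0],[0,0,0],0]
    - [[0,0.088,0],[0,0,0],0]
    - [[0,0.088,0],[0,0,0],0]
    - [[0,0.088,0],[0,0,0],0]
    - [[0,0.088,-0.03],[0,0,0],0]
    - [[0,0.088,-0.06],[0,0,0],0]
    - [[0,0.088,-0.08],[0,0,0],0]
    - [[0,0.088,-0.09],[0,0,0],0]
    - [[0,0.088,-0.09],[0,0,0],0]
    - [[0,0.088,-0.09],[0,0,0],0]
  newtons: 20

```text
clock: 14.25
tcp_pos: [0.5008, 0.2431, 0.1433]
orientation: [2.501, 1.901, 0.001]
contact_force: [-0.1, -0.0, 0.2]
grip_width: -0.0
```

```bash
python3 - <<'E'
from h import *
st()
im=r.grab_frame("side")[170:310,260:420]; cv2.imwrite("pics/s3.png",cv2.resize(im,None,fx=4,fy=4,interpolation=cv2.INTER_CUBIC))
E
```

```text
14.25 phi 3.539 r 0.1341 push 0.08 rad -0.03 Fz 0.2 w -0.0 z 0.1433
```

View pics/s3.png

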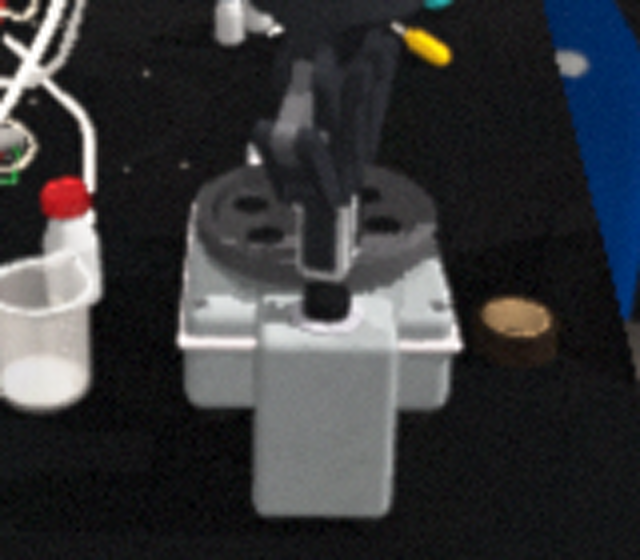

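The side crop shows the fingertips (328,275) right above the button (327,298). I press gently in small steps.

Request:
arm_command:
  increments:
    - [[0,0,-0.003],[0,0,0],0]
    - [[0,0,-0.006],[0,0,0],0]
    - [[0,0,-0.008],[0,0,0],0]
    - [[0,0,-0.009],[0,0,0],0]
    - [[0,0,-0.01],[0,0,0],0]
    - [[0,0,-0.011],[0,0,0],0]
    - [[0,0,-0.011],[0,0,0],0]

```text
clock: 15.0
tcp_pos: [0.5004, 0.2438, 0.1318]
orientation: [-2.5, -1.903, -0.001]
contact_force: [0.7, 0.3, 0.8]
grip_width: 0.0002
```

Request:
arm_command:
  increments:
    - [[0,0,-0.0005],[0,0,0],0]
    - [[0,0,-0.001],[0,0,0],0]
    - [[0,0,-0.001],[0,0,0],0]

```text
clock: 15.3
tcp_pos: [0.5004, 0.2438, 0.1308]
orientation: [-2.5, -1.903, -0.0]
contact_force: [-0.4, 0.5, 1.2]
grip_width: -0.0001
```

Request:
arm_command:
  increments:
    - [[0,0,-0.0005],[0,0,0],0]
    - [[0,0,-0.001],[0,0,0],0]
    - [[0,0,-0.0015],[0,0,0],0]
    - [[0,0,-0.0015],[0,0,0],0]

```text
clock: 15.7
tcp_pos: [0.5003, 0.2438, 0.1292]
orientation: [2.5, 1.903, 0.0]
contact_force: [-0.2, 1.4, 1.3]
grip_width: -0.0
```

Request:
arm_command:
  increments:
    - [[0,0,-0.0005],[0,0,0],0]
    - [[0,0,-0.001],[0,0,0],0]
    - [[0,0,-0.001],[0,0,0],0]

```text
clock: 16.0
tcp_pos: [0.5003, 0.2438, 0.1283]
orientation: [2.5, 1.903, 0.0]
contact_force: [0.6, 0.9, 1.8]
grip_width: 0.0002
```

Request:
arm_command:
  increments:
    - [[0,0,-0.0005],[0,0,0],0]
    - [[0,0,-0.001],[0,0,0],0]
    - [[0,0,-0.0015],[0,0,0],0]
    - [[0,0,-0.0015],[0,0,0],0]

```text
clock: 16.4
tcp_pos: [0.5003, 0.2437, 0.1267]
orientation: [2.5, 1.903, 0.0]
contact_force: [0.5, 0.8, 1.5]
grip_width: -0.0002
```

Request:
arm_command:
  increments:
    - [[0,0,-0.0005],[0,0,0],0]
    - [[0,0,-0.001],[0,0,0],0]
    - [[0,0,-0.001],[0,0,0],0]

```text
clock: 16.7
tcp_pos: [0.5003, 0.2437, 0.1257]
orientation: [2.5, 1.902, -0.0]
contact_force: [0.4, 0.6, 1.5]
grip_width: 0.0003
```

Request:
arm_command:
  increments:
    - [[0,0,-0.0005],[0,0,0],0]
    - [[0,0,-0.001],[0,0,0],0]
    - [[0,0,-0.001],[0,0,0],0]

```text
clock: 17.0
tcp_pos: [0.5003, 0.2437, 0.1251]
orientation: [-2.5, -1.902, -0.0]
contact_force: [-1.2, 1.2, 3.8]
grip_width: -0.0001
```

Request:
arm_command:
  increments:
    - [[0,0,-0.0004],[0,0,0],0]
    - [[0,0,-0.0004],[0,0,0],0]

```text
clock: 17.2
tcp_pos: [0.5003, 0.2437, 0.1251]
orientation: [-2.5, -1.902, -0.0]
contact_force: [-1.0, -0.6, 9.2]
grip_width: 0.0004
```

Hard stop at tip height 108 mm, which is fully home. I retract and check.

Request:
arm_command:
  increments:
    - [[0,0,0.03],[0,0,0],0]
    - [[0,0,0.07],[0,0,0],0]
    - [[0,0,0.12],[0,0,0],0]
    - [[0,0.05,0.12],[0,0,0],0]
    - [[0,0.1,0.12],[0,0,0],0]
    - [[0,0.15,0.12],[0,0,0],0]
    - [[0,0.15,0.12],[0,0,0],0]
    - [[0,0.15,0.12],[0,0,0],0]

```text
clock: 18.0
tcp_pos: [0.4993, 0.3944, 0.2432]
orientation: [2.497, 1.905, -0.004]
contact_force: [-0.6, -0.6, 0.1]
grip_width: 0.0002
```

```bash
python3 - <<'E'
from h import *
st()
f=lambda i:cv2.resize(i,None,fx=4,fy=4,interpolation=cv2.INTER_CUBIC)
s=f(r.grab_frame("side")[190:310,260:360]); t=f(r.grab_frame("top")[180:300,215:315+10][:, :100])
cv2.imwrite("pics/e.png",np.hstack([s,t]))
E
```

```text
18.0 phi 3.585 r 0.2851 push 0.63 rad -0.58 Fz 0.1 w 0.0002 z 0.2432
```

View pics/e.png

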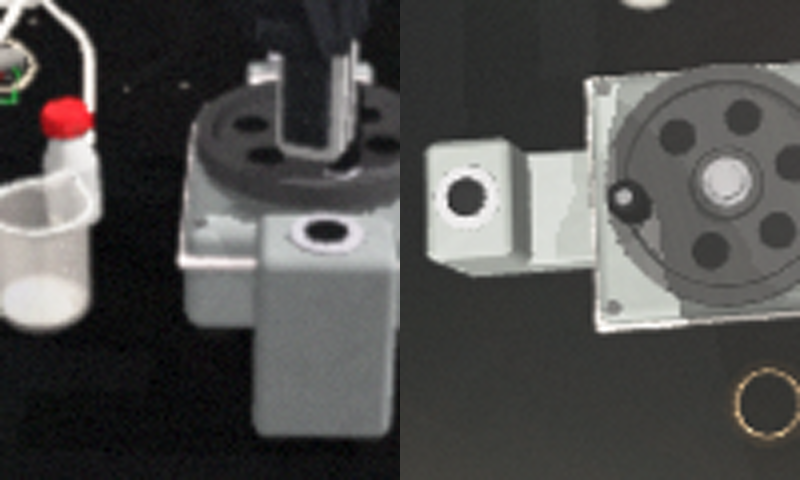

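The button stays down, nearly flush at (326,232) in the left half. The knob stands at the lock side, (630,200) in the right half. Beaker, vial and tape are undisturbed.

```bash
python3 -c "from h import *; print(r.hand_in())"
```

```text
the job is handed in; nothing more can be done
None
```

The pump is parked and locked, and the job was handed in at about 18 s of the 64 s allowed.

- **Turning:** I gripped the crank knob and carried it slowly clockwise. The push at the knob rose from about 1.5 N to about 8.3 N at 2.94 rad, then fell to friction level by 3.2 rad. I stopped at 3.34 rad, where the push still read low (1.6 to 3 N), and let go. A wrist picture showed the wheel standing by itself.
- **Locking:** I pressed the button with closed fingertips in small steps. It moved at about 1 to 2 N all the way and stopped hard at 108 mm, with 9 N at the end. After I backed off, the pictures showed it staying down. The robot was touching nothing at the end.
- **Bystanders:** The last picture shows the vial and most of the beaker and tape roll undisturbed. The arm never went near them, but I did not measure their positions again.

My estimates of the shaft position differed by 2 to 3 mm between the cameras and the path of the knob. This gave about 6 N of harmless sideways force on the knob. I corrected the path during the turn.

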